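Stand the slumped book up and close the row with the bookend

TASK

The pink book at the end of the row has slumped sideways onto the loose wooden bookend. Without gripping or lifting anything, use the fingers to push the book gently back up until it stands against the row; only then push the bookend along the table until it is snug against the book, so that the book stands upright, closed up between row and bookend and in line with them. Leave the noodle cup, the mug and the canister where they are.

Things in the scene. Friction and masses are not known exactly. Their poses are not given: they have to be found in the camera images.
- row: Row of three upright books (blue, green, red; 185-205 mm high) and a dark wooden end piece, fixed to the table, immovable. Origin: on the table at the foot of its exposed face (the blue cover, plane y = 0), mid-depth. z up, y into the row (it fills y 0 to 168 mm, x -70 to 70 mm), x along the books' depth. The loose book and bookend are on the -y side; the blue book is 200 mm high.
- book: Loose pink hardback, 130 mm deep (x), 32 thick (y), 190 high (z), 0.26-0.49 kg. Origin: centre of its underside; z is up when it stands. Starts leaning 38 degrees, top towards the row's -y: its lower edge y = -16 mm on the table, 5-35 mm free between its foot and the row, its -y cover on the bookend's top edge, its top edge about 40 mm past that. Stays standing if within 9 degrees of upright.
- book_top (a point): Middle of the book's -y top edge, its overhanging edge (book frame 0, -16, 190 mm). 1-3 N level towards the row here raises the book. Its foot may stay or slide to the row; with a gap left at the foot, its top may come to rest leaning a little on the row, and the bookend then pushes the foot in.
- bookend: Loose dark wooden L bookend, 100 mm deep (x), 0.37-0.7 kg. Origin: on the table, mid-depth, in its inner face; y points to the book, z up. Upright board y -15 to 0, 100 mm high; foot board y -95 to -15, 18 mm thick; rib on the foot y -60 to -15, 14 mm wide, up to 62 mm high.
- bookend_foot (a point): Middle of the end face of the bookend's foot (bookend frame 0, -95, 9 mm), facing away from the books. Pushed here the bookend slides without tipping, at about 2-5 N, a few N more with the book in front.
- noodle_cup: Red noodle cup with closed lid, 96 mm across at the top, 106 mm high; stands loose. Origin: centre of its underside. Not to be disturbed.
- mug: Blue mug, 76 mm across, 90 mm high, handle on one side; stands loose. Origin: centre of its underside. Not to be disturbed.
- canister: Clear jar with a yellow cap, 68 mm across, 130 mm high; stands loose. Origin: centre of its underside. Not to be disturbed.
There are look-alikes about, which are no part of the job. Of the things that look like the book, the smallest one is meant.

How it is judged:
By the outcome, as a careful person would: the job done as asked, in the order asked, and still so for the second after the job is handed in, with the robot touching nothing.
It also fails if it takes over 58 s, if anything falls off the work surface, if the arm or the gripper's body presses on something with over 40 N, if the wrist force passes 120 N, or if a joint passes its speed limit or range.

ROBOT

A 6-joint arm with a two-finger parallel gripper is mounted at the origin on the work surface. World frame = base frame: x ahead of the robot, y to its left, z up, the work surface at z = 0. Lengths are in m, angles in rad, forces in N, time in s.
With the tool pointing down it reaches from about 0.3 to 0.775 m from the base axis. Payload 14.6 kg.
Tool frame: the origin (TCP) lies midway between the tips of the shut fingers; the grasp point (between the pads) lies 19 mm behind it (tcp_to_grasp is the distance from the TCP to the grasp point, in m); z points along the fingers, y is the line along which they close (so a half turn about z gives the same grasp; the last joint's range is limited). The gripper opens to 94 mm and grips with 3 to 60 N. Pads are 16 mm wide; open, the fingers measure 119 mm over their backs; the gripper's body (75 mm by 177 mm) begins 78 mm behind the grasp point.
Start: joints at [-1.28, 0.3, 1.521, -0, 1.321, -0.067], TCP at [0.193, -0.515, 0.205] pointing down, gripper open.
Joint ranges: [-3.03, 3.03], [-0.79, 2.21], [0.23, 2.52], [-1.04, 4.18], [0, 3.07], [-2.55, 2.55]. Speed limits (rad/s): [2.22, 2.22, 2.57, 3.14, 3.14, 3.14].

INTERFACE

Orientations are given as [roll, pitch, yaw] about the fixed x, y, z axes, in that order (R = Rz(yaw) Ry(pitch) Rx(roll)).
In Python, from station import * gives the robot as it stands.
- The arm moves only by the tool send_rows, never from a script. Its argument "motion" is a list of rows, each a list of 3 entries, a list of its own where there are three numbers: the shift along the tool's x, y, z in units of 0.03 m (1.0 is 0.03 m), then the turn, a rotation vector about the tool's x, y, z in units of 0.12 rad (1.0 is 0.12 rad), then the opening, from -1 (shut) to 1 (fully open). In form: [[[x, y, z], [rx, ry, rz], grip], ...]. A call has 1 to 12 rows; each row shifts and turns the commanded pose from where the row before left it, along the tool's axes as they then stand; what a row does not reach is not made up. A row lasts 1/10 s, in which the tool goes at most 50 mm and 8.59 degrees, less where a joint would pass 70% of its speed; a pose out of reach is approached as far as the arm can. A call with a number of a shift or a turn outside -1 to 1 is refused whole. A call with a gripper value outside its range is refused whole. The fingers move at their own pace and stop on an object; "squeeze" is the grip in N (left out, the last holds). Time passes only in rows, so rows that do not move let the fingers close. It gives the time, the measured TCP pose, the force, the opening and the grip force at its end, in the units of the state.
- get_obs(): the state, without advancing time (a new reading comes with each control period).
- camera(name): name is "scene" or "top" or "wrist"; returns a dict with "pixels" (384x512x3 uint8, red, green, blue), "depth" (384x512 float32, m along the optical axis (not along the pixel's ray), 0 where there is no reading), "fx", "fy", "cx", "cy" (pixels), "rvec" (rotation vector, rad) and "tvec" (3), from world to camera coordinates, as OpenCV has them. Camera axes: x right, y down, z forward; pixel columns grow to the right and rows downward; lengths in m; the calibration is good to about 2 mm. The wrist camera is an equidistant fisheye: a pixel r from the principal point sees the ray r / f radians off the axis. A picture is of the moment at which its call begins.
- hand_in(): hands the job in; it is judged then, once.
The state is a dict: "time_s": time; "qpos": joint angles; "joint_vel": joint speeds; "tau": joint torques, N m; "ee_pos": TCP position; "eef_rot": TCP orientation; "force": force on the tool from outside, world axes, zero at the start; "moment": the same for the moment, N m; "grip_width": finger opening in m; "grip_force": force on a finger pad.
Only numpy, scipy, OpenCV 4.12 (cv2) and the standard library are available. Lean on these libraries where they do the work, as an engineer would, in place of code of your own. Each camera call takes 0.05 s, during which the arm holds its last target. There are 200 camera calls.

## Working session

There is one attempt and no reset: what is moved stays moved. The work goes in short steps, Python scripts to look and compute and a tool call to move; the robot and the scene stay as the last step left them, time stands still between calls to the robot, and variables do not carry over. Pictures are saved under pics/ and viewed, at most 10 in all, crops included, and the job is handed in when it is done.

Besides the shell and the picture viewer there is one more tool, called after "Request:" in YAML: its name, and indented under it one key for each argument. send_rows: Moves the arm, as the interface text tells. Its arguments: {"type":"object","properties":{"motion":{"type":"array"},"squeeze":{"type":"number"}},"required":["motion"]}

```bash
mkdir -p pics; ls
cat > h.py <<'E'
from station import *
import numpy as np, cv2
from scipy.spatial.transform import Rotation as R
def cam(n):
    c=camera(n); c['R']=cv2.Rodrigues(np.array(c['rvec'],float))[0]; c['t']=np.array(c['tvec'],float).ravel(); return c
def cloud(c):
    d=c['depth']; v,u=np.mgrid[:d.shape[0],:d.shape[1]]
    P=np.stack([(u-c['cx'])/c['fx']*d,(v-c['cy'])/c['fy']*d,d],-1)
    W=(P-c['t'])@c['R']; W[d<=0]=np.nan; return W
def save(n,f): cv2.imwrite(f,cv2.cvtColor(n,cv2.COLOR_RGB2BGR))
E
python3 - <<'E'
from h import *
a=cam('scene');b=cam('top')
np.savez('v0.npz',s=a['pixels'],t=b['pixels'],ws=cloud(a),wt=cloud(b))
save(a['pixels'],'pics/s0.png');save(b['pixels'],'pics/t0.png')
print(get_obs())
for c in(a,b):print(-c['R'].T@c['t'],c['R'][2])
E
```

```text
pics
{'time_s': 0.1, 'qpos': array([-1.27959447e+00,  3.00413933e-01,  1.52152764e+00, -8.82101120e-08,
        1.32069595e+00, -6.66290277e-02]), 'joint_vel': array([-0.00171141, -0.00035099, -0.00488503, -0.00018604,  0.00071543,
       -0.00063129]), 'tau': array([-5.67161969e-04, -5.32639074e+01, -3.53286195e+01,  7.08807749e-02,
        2.34064437e-02, -5.41888471e-05]), 'ee_pos': array([ 0.19254743, -0.5149398 ,  0.20494029]), 'eef_rot': array([-3.14055010e+00, -6.94817672e-05,  3.57830866e-01]), 'force': array([ 0.445747  , -0.53417247, -0.78353382]), 'moment': array([-0.04675749, -0.04435178, -0.03561135]), 'grip_force': 0.0, 'grip_width': 0.09405846166488074}
[1.14215107 0.27280736 0.84139099] [-0.58647477 -0.36810405 -0.72148926]
[ 0.4153556  -0.06217188  1.29484097] [ 0.12103923 -0.00323997 -0.99264244]
```

View pics/s0.png

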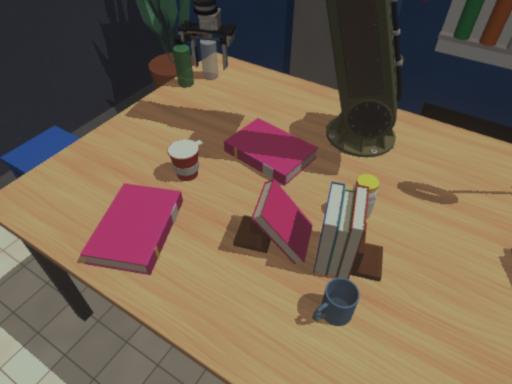

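View pics/t0.png

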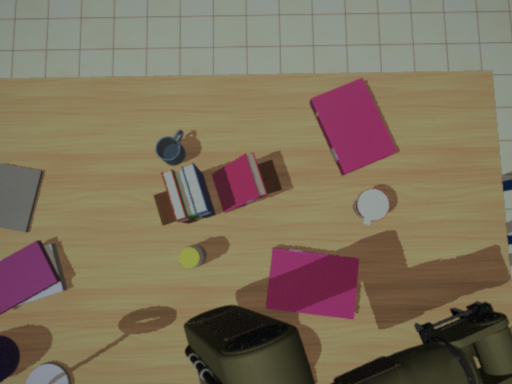

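Scene view: the candidates are pink books lying flat at (135,227) and (270,150), and the leaning one at (285,220). In the top view these are (353,125), (313,283) and (240,182), and there is also a purple book at (20,278). The leaning one is the smallest and rests on the bookend (270,175 in the top view), beside the row (188,193). I'll check that choice in a crop and measure.

Run:
```python
from h import *
z=np.load('v0.npz'); t=z['t'];W=z['wt']
crop=cv2.resize(cv2.cvtColor(t[125:280,130:330],cv2.COLOR_RGB2BGR),(800,600),interpolation=cv2.INTER_CUBIC);cv2.imwrite('pics/c0.png',crop)
hsv=cv2.cvtColor(t,cv2.COLOR_RGB2HSV)
m=((hsv[...,0]>155)&(hsv[...,0]<178)&(hsv[...,1]>150)).astype(np.uint8)
n,l,st,ce=cv2.connectedComponentsWithStats(m)
for i in range(1,n):
    if st[i,4]>150:
        P=W[l==i];P=P[~np.isnan(P[:,0])];r=cv2.minAreaRect(P[:,:2].astype(np.float32));print(ce[i],st[i,4],np.round(P.mean(0),3),'z',np.percentile(P[:,2],[2,98]).round(3),np.round(r[1],3))
# row tops / everything above table in region
reg=np.zeros(t.shape[:2],bool);reg[125:280,130:330]=1
for lo,hi in((.18,.215),(.1,.18),(.06,.1),(.01,.03)):
    k=reg&(W[...,2]>lo)&(W[...,2]<hi)
    n,l,st,ce=cv2.connectedComponentsWithStats(k.astype(np.uint8))
    for i in range(1,n):
        if st[i,4]>25:
            P=W[l==i];r=cv2.minAreaRect(P[:,:2].astype(np.float32));print(lo,ce[i].round(),st[i,4],np.median(P[:,2]).round(3),np.round(cv2.boxPoints(r),3).tolist(), t[l==i].mean(0).round())
```

```text
[352.88475836 125.93636562] 4573 [ 0.754 -0.366  0.044] z [0.037 0.049] [0.26  0.179]
[238.22713178 183.26589147] 1290 [ 0.568 -0.004  0.111] z [0.034 0.166] [0.128 0.115]
[312.45749854 283.4145108 ] 5141 [ 0.269 -0.222  0.044] z [0.04 0.05] [0.262 0.177]
0.18 [185. 192.] 1647 0.198 [[0.4569999873638153, 0.1599999964237213], [0.48399999737739563, 0.0729999989271164], [0.6169999837875366, 0.11400000005960464], [0.5910000205039978, 0.20100000500679016]] [123. 124. 121.]
0.1 [248. 178.] 1244 0.148 [[0.5049999952316284, -0.010999999940395355], [0.5289999842643738, -0.08900000154972076], [0.6549999713897705, -0.05000000074505806], [0.6309999823570251, 0.02800000086426735]] [134.  65.  87.]
0.1 [200. 199.] 213 0.148 [[0.43799999356269836, 0.0860000029206276], [0.5960000157356262, 0.04100000113248825], [0.6159999966621399, 0.11400000005960464], [0.4580000042915344, 0.1589999943971634]] [49. 49. 51.]
0.1 [190. 257.] 413 0.129 [[0.31700000166893005, 0.11999999731779099], [0.3720000088214874, 0.09200000017881393], [0.4000000059604645, 0.1469999998807907], [0.3449999988079071, 0.174999997019767
[... 1452 characters left out ...]
[0.6460000276565552, 0.21400000154972076]] [50. 49. 48.]
0.01 [270. 176.] 449 0.018 [[0.546999990940094, -0.09099999815225601], [0.5619999766349792, -0.1379999965429306], [0.6579999923706055, -0.10899999737739563], [0.6430000066757202, -0.06199999898672104]] [57. 39. 27.]
0.01 [218. 192.] 100 0.026 [[0.48899999260902405, 0.04699999839067459], [0.492000013589859, 0.03700000047683716], [0.6169999837875366, 0.07500000298023224], [0.6129999756813049, 0.0860000029206276]] [82. 37. 48.]
0.01 [164. 207.] 439 0.018 [[0.45399999618530273, 0.2409999966621399], [0.46700000762939453, 0.19900000095367432], [0.5619999766349792, 0.22699999809265137], [0.5490000247955322, 0.27000001072883606]] [82. 56. 39.]
```

View pics/c0.png

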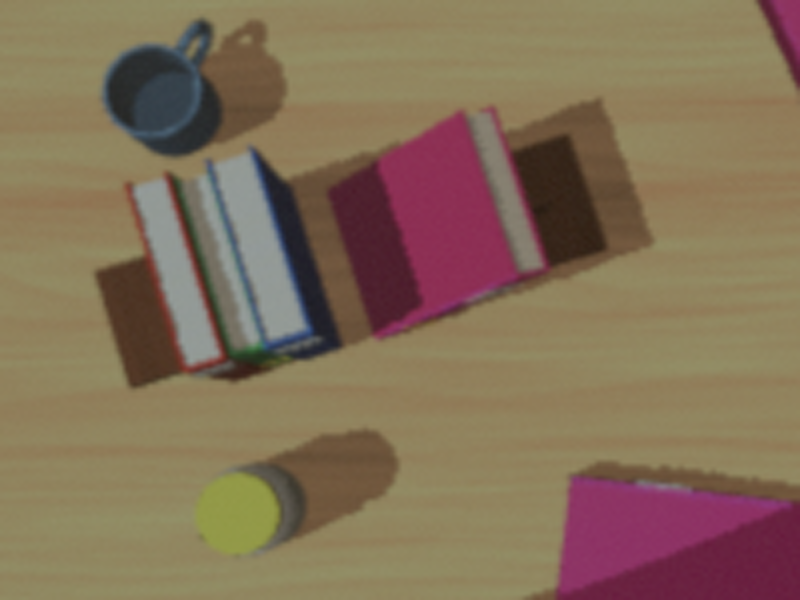

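The crop confirms the choice: the leaning book is about 128 mm deep, against 260 mm for the others. Its top edge is at z≈0.15, at crop (490,110)–(545,265). The row face runs (0.484,0.073)–(0.617,0.114), which gives a yaw of 0.297. First I turn the tool so its x axis points into the row.

Request:
send_rows:
  motion:
    - [[0,0,0],[0,0,-1],1]
    - [[0,0,0],[0,0,-1],1]
    - [[0,0,0],[0,0,-1],1]
    - [[0,0,0],[0,0,-1],1]
    - [[0,0,0],[0,0,-1],1]
    - [[0,0,0],[0,0,-1],1]
    - [[0,0,0],[0,0,-1],1]
    - [[0,0,0],[0,0,-1],1]
    - [[0,0,0],[0,0,-1],1]
    - [[0,0,0],[0,0,-1],1]
    - [[0,0,0],[0,0,-1],1]
    - [[0,0,0],[0,0,-1],1]

```text
time_s: 1.3
ee_pos: [0.1926, -0.515, 0.2051]
eef_rot: [-3.142, -0.001, 1.803]
force: [-0.2, 0.6, -0.1]
grip_width: 0.0942
grip_force: 0.0
```

```bash
cat >> h.py <<'E'
A=.297; O=np.array([.5505,.0935])
def torow(p): d=np.asarray(p)[...,:2]-O; return np.stack([d@[np.cos(A),np.sin(A)],d@[-np.sin(A),np.cos(A)],np.asarray(p)[...,2]],-1)
def st():
    o=get_obs(); Rm=R.from_euler('xyz',o['eef_rot']).as_matrix()
    print(o['time_s'],'row',torow(o['ee_pos']).round(4),'rpy',np.round(o['eef_rot'],3),'F',np.round(o['force'],1),'w',round(o['grip_width'],3))
E
python3 - <<'E'
from h import *
st()
z=np.load('v0.npz');h=cv2.cvtColor(z['s'],cv2.COLOR_RGB2HSV)
for n in('wt','ws'):
    W=torow(z[n])
    for nm,(x,y,zz) in dict(bluetop=((-.09,.09),(-.02,.03),(.194,.203)),foot=((-.08,.07),(-.24,-.17),(.012,.023)),bookhi=((-.09,.09),(-.19,-.12),(.12,.2))).items():
        with np.errstate(invalid='ignore'): k=(W[...,0]>x[0])&(W[...,0]<x[1])&(W[...,1]>y[0])&(W[...,1]<y[1])&(W[...,2]>zz[0])&(W[...,2]<zz[1])
        P=W[k]; print(n,nm,len(P),np.percentile(P,[1,50,99],axis=0).round(3).tolist())
E
```

```text
1.3 row [-0.5203 -0.4771  0.2051] rpy [-3.142e+00 -1.000e-03  1.803e+00] F [-0.2  0.6 -0.1] w 0.094
wt bluetop 501 [[-0.068, 0.001, 0.194], [-0.002, 0.015, 0.197], [0.065, 0.029, 0.202]]
wt foot 432 [[-0.056, -0.224, 0.012], [-0.009, -0.202, 0.018], [0.043, -0.176, 0.023]]
wt bookhi 782 [[-0.073, -0.168, 0.135], [-0.01, -0.143, 0.155], [0.056, -0.121, 0.17]]
ws bluetop 566 [[-0.07, 0.001, 0.194], [0.003, 0.015, 0.197], [0.066, 0.03, 0.201]]
ws foot 437 [[-0.057, -0.224, 0.013], [0.008, -0.204, 0.018], [0.042, -0.171, 0.022]]
ws bookhi 903 [[-0.074, -0.168, 0.124], [0.005, -0.141, 0.153], [0.056, -0.12, 0.17]]
```

Request:
send_rows:
  motion:
    - [[0,0,0],[0,0,-0.54],1]
    - [[0.5,1,0],[0,0,0],1]
    - [[0.5,1,0],[0,0,0],1]
    - [[0.5,1,0],[0,0,0],1]
    - [[0.5,1,0],[0,0,0],1]
    - [[0.5,1,0],[0,0,0],1]
    - [[0.5,1,0],[0,0,0],1]
    - [[0.5,1,0],[0,0,0],1]
    - [[0.5,1,0],[0,0,0],1]
    - [[0.5,1,0],[0,0,0],1]
    - [[0.5,1,0],[0,0,0],1]
    - [[0,0,0],[0,0,0],1]

```text
time_s: 2.5
ee_pos: [0.4386, -0.2829, 0.2051]
eef_rot: [3.142, -0.001, 1.866]
force: [1.2, -0.1, 0.9]
grip_width: 0.0939
grip_force: 0.0
```

```bash
python3 -c "
from h import *
st()"
```

```text
2.5 row [-0.2172 -0.3271  0.2051] rpy [ 3.142e+00 -1.000e-03  1.866e+00] F [ 1.2 -0.1  0.9] w 0.094
```

Request:
send_rows:
  motion:
    - [[0.55,1,0],[0,0,0],0.6]
    - [[0.55,1,0],[0,0,0],0.6]
    - [[0.55,1,0],[0,0,0],0.6]
    - [[0.6,1,0],[0,0,0],0.6]
    - [[0.6,1,0],[0,0,0],0.6]
    - [[0.6,1,0],[0,0,0],0.6]
    - [[0.6,1,0],[0,0,0],0.6]
    - [[0,0,0.6],[0,0,0],0.6]
    - [[0,0,0.6],[0,0,0],0.6]
    - [[0,0,0.6],[0,0,0],0.6]
    - [[0,0,0.6],[0,0,0],0.6]
    - [[0,0,0],[0,0,0],0.6]

```text
time_s: 3.7
ee_pos: [0.6016, -0.1088, 0.1308]
eef_rot: [-3.138, -0.002, 1.862]
force: [0.9, -0.3, -0.7]
grip_width: 0.075
grip_force: 0.0
```

```bash
python3 -c "
from h import *
st()"
```

```text
3.7 row [-0.0104 -0.2084  0.1308] rpy [-3.138e+00 -2.000e-03  1.862e+00] F [ 0.9 -0.3 -0.7] w 0.075
```

Request:
send_rows:
  motion:
    - [[0.25,0,0],[0,0,0],0.6]
    - [[0.25,0,0],[0,0,0],0.6]
    - [[0.2,0,0],[0,0,0],0.6]
    - [[0.2,0,0],[0,0,0],0.6]
    - [[0.2,0,0],[0,0,0],0.6]
    - [[0.2,0,0],[0,0,0],0.6]
    - [[0.2,0,0],[0,0,0],0.6]
    - [[0.2,0,0],[0,0,0],0.6]
    - [[0.2,0,0],[0,0,0],0.6]
    - [[0.2,0,0],[0,0,0],0.6]
    - [[0.2,0,0],[0,0,0],0.6]
    - [[0.2,0,0],[0,0,0],0.6]

```text
time_s: 4.9
ee_pos: [0.5812, -0.036, 0.1334]
eef_rot: [-3.141, -0.0, 1.863]
force: [-0.1, -0.3, 0.8]
grip_width: 0.0749
grip_force: 0.3
```

Run:
```python
from h import *
st();c=cam('scene');save(cv2.resize(c['pixels'][150:310,190:410],(770,560)),'pics/s1.png')
```

```text
4.9 row [-0.0086 -0.1329  0.1334] rpy [-3.141 -0.     1.863] F [-0.1 -0.3  0.8] w 0.075
```

View pics/s1.png

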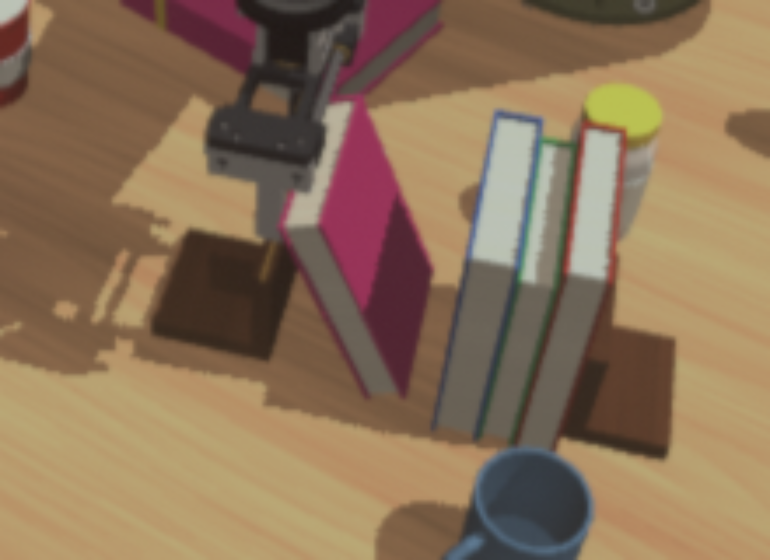

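The picture shows the book rising with the fingers behind its top edge at (295,200). Its foot is in place at (385,390), with a small gap to the row (435,425). I'll continue the push.

Request:
send_rows:
  motion:
    - [[0.2,0,0],[0,0,0],0.6]
    - [[0.2,0,0],[0,0,0],0.6]
    - [[0.2,0,0],[0,0,0],0.6]
    - [[0.2,0,0],[0,0,0],0.6]
    - [[0.2,0,0],[0,0,0],0.6]
    - [[0.2,0,0],[0,0,0],0.6]
    - [[0.2,0,0],[0,0,0],0.6]
    - [[0.2,0,0],[0,0,0],0.6]
    - [[0.15,0,0],[0,0,0],0.6]
    - [[0.15,0,0],[0,0,0],0.6]
    - [[0.15,0,0],[0,0,0],0.6]
    - [[0,0,0],[0,0,0],0.6]

```text
time_s: 6.15
ee_pos: [0.5636, 0.0228, 0.1335]
eef_rot: [3.142, -0.0, 1.863]
force: [-0.6, 0.5, -0.9]
grip_width: 0.0749
grip_force: 0.0
```

Run:
```python
from h import *
st();c=cam('scene');W=torow(cloud(c));h=cv2.cvtColor(c['pixels'],cv2.COLOR_RGB2HSV)
k=(h[...,0]>155)&(h[...,0]<178)&(h[...,1]>120)&(abs(W[...,0])<.1)&(W[...,1]<0)&(W[...,1]>-.2)
P=W[k]
for a in np.arange(0,.2,.02):
    q=P[(P[:,2]>a)&(P[:,2]<a+.02)]
    if len(q)>5: print(round(a,2),len(q),np.percentile(q[:,1],[5,50,95]).round(3))
save(cv2.resize(c['pixels'][150:310,190:410],(770,560)),'pics/s2.png')
```

```text
6.15 row [-0.0082 -0.0715  0.1335] rpy [ 3.142 -0.     1.863] F [-0.6  0.5 -0.9] w 0.075
0.18 14 [-0.04  -0.011 -0.01 ]
```

View pics/s2.png

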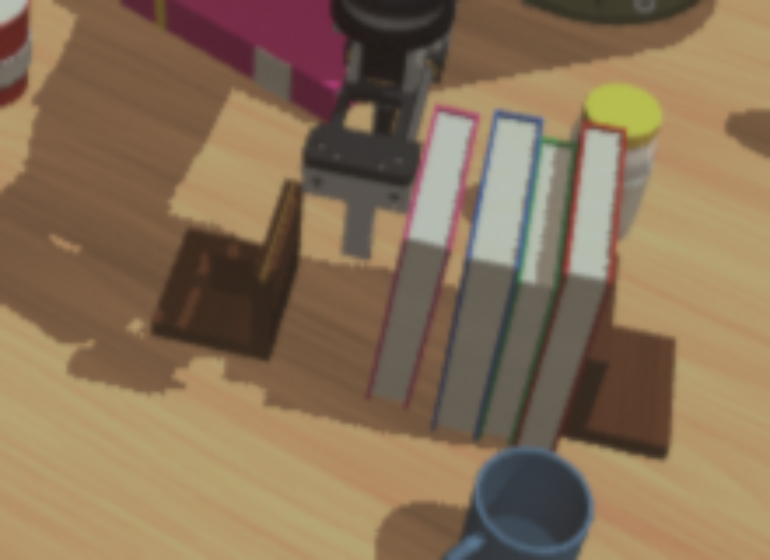

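The picture shows the book standing free at (420,270), with a gap to the row (foot edges at 405 and 435, about 10–13 mm). The bookend is untouched. I'll lower the fingers a little and push gently until the book is flush against the row.

Request:
send_rows:
  motion:
    - [[0,0,0.35],[0,0,0],0.6]
    - [[0,0,0.35],[0,0,0],0.6]
    - [[0.2,0,0],[0,0,0],0.6]
    - [[0.2,0,0],[0,0,0],0.6]
    - [[0.1,0,0],[0,0,0],0.6]
    - [[0.1,0,0],[0,0,0],0.6]
    - [[0.05,0,0],[0,0,0],0.6]
    - [[0.05,0,0],[0,0,0],0.6]
    - [[0.05,0,0],[0,0,0],0.6]
    - [[0.05,0,0],[0,0,0],0.6]
    - [[0,0,0],[0,0,0],0.6]

```text
time_s: 7.3
ee_pos: [0.5568, 0.0453, 0.1125]
eef_rot: [3.141, 0.0, 1.863]
force: [-0.2, -1.4, -0.3]
grip_width: 0.0754
grip_force: 0.2
```

```bash
cat >> h.py <<'E'
def top():
    c=cam('top');W=torow(cloud(c))
    k=(W[...,2]>.18)&(W[...,2]<.2)&(abs(W[...,0])<.09)&(W[...,1]<-.004)&(W[...,1]>-.09)&(c['pixels'].max(-1)>130)
    s=W[k];print('book top',len(s),np.percentile(s,[2,50,98],axis=0).round(4).tolist())
E
python3 -c "
from h import *
st();top()"
```

```text
7.3 row [-0.0081 -0.0479  0.1125] rpy [3.141 0.    1.863] F [-0.2 -1.4 -0.3] w 0.075Traceback (most recent call last):
  File "<string>", line 3, in <module>
    st();top()
         ~~~^^
  File "h.py", line 19, in top
    s=W[k];print('book top',len(s),np.percentile(s,[2,50,98],axis=0).round(4).tolist())
                                   ~~~~~~~~~~~~~^^^^^^^^^^^^^^^^^^^^
    return _quantile_unchecked(
        a, q, axis, out, overwrite_input, method, keepdims, weights)
    return _ureduce(a,
                    func=_quantile_ureduce_func,
    ...<5 lines>...
                    overwrite_input=overwrite_input,
                    method=method)
    r = func(a, **kwargs)
    result = _quantile(arr,
                       quantiles=q,
    ...<2 lines>...
                       out=out,
                       weights=wgt)
    slices_having_nans = np.isnan(arr[-1, ...])
                                  ~~~^^^^^^^^^
IndexError: index -1 is out of bounds for axis 0 with size 0
```

Contact is light at 1.4 N. I'll push on in 1.5 mm steps, about 9 mm more.

Request:
send_rows:
  motion:
    - [[0.05,0,0],[0,0,0],0.6]
    - [[0.05,0,0],[0,0,0],0.6]
    - [[0.05,0,0],[0,0,0],0.6]
    - [[0.05,0,0],[0,0,0],0.6]
    - [[0,0,0],[0,0,0],0.6]

```text
time_s: 7.85
ee_pos: [0.5549, 0.0509, 0.1122]
eef_rot: [-3.141, 0.0, 1.863]
force: [0.7, -3.8, -3.2]
grip_width: 0.0754
grip_force: 1.7
```

Run:
```python
from h import *
st();c=cam('scene')
save(cv2.resize(c['pixels'][150:310,190:410],(770,560)),'pics/s3.png')
```

```text
7.85 row [-0.0082 -0.042   0.1122] rpy [-3.141  0.     1.863] F [ 0.7 -3.8 -3.2] w 0.075
```

View pics/s3.png

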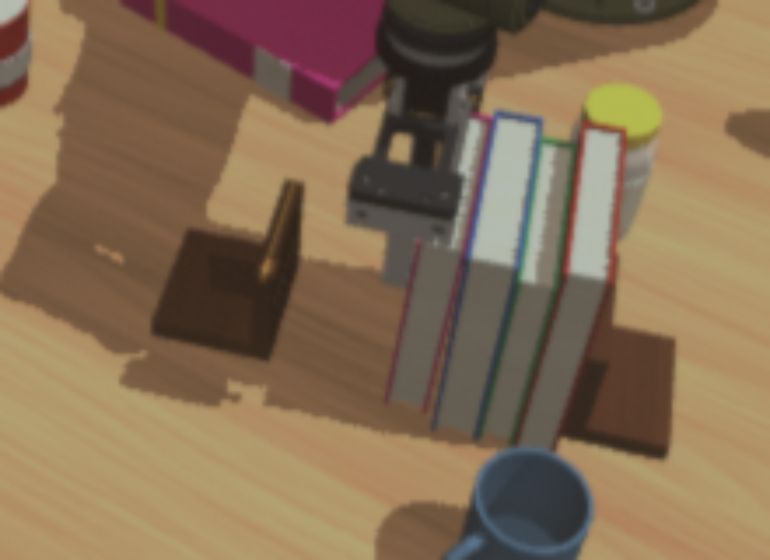

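The book's top now touches the row (470,240), and about 3 mm is left at the foot (430,415). I'll push a little more, then back off and check.

Request:
send_rows:
  motion:
    - [[0.05,0,0],[0,0,0],0.6]
    - [[0.05,0,0],[0,0,0],0.6]
    - [[0,0,0],[0,0,0],0.6]

```text
time_s: 8.2
ee_pos: [0.5545, 0.0529, 0.1124]
eef_rot: [3.141, 0.002, 1.863]
force: [4.1, -12.9, -4.2]
grip_width: 0.0753
grip_force: 6.7
```

```bash
python3 -c "
from h import *
st()"
```

```text
8.2 row [-0.008  -0.04    0.1124] rpy [3.141e+00 2.000e-03 1.863e+00] F [  4.1 -12.9  -4.2] w 0.075
```

Firm at 13 N with the finger front at y=-32 mm, so the book is flush. I'll withdraw.

Request:
send_rows:
  motion:
    - [[-0.1,0,0],[0,0,0],0.6]
    - [[-0.2,0,0],[0,0,0],0.6]
    - [[-0.5,0,0],[0,0,0],0.6]
    - [[-0.8,0,0],[0,0,0],0.6]
    - [[0,0,-0.8],[0,0,0],0.2]
    - [[0,0,-0.8],[0,0,0],0.2]
    - [[-1,0,0],[0,0,0],0.2]
    - [[-1,0,0],[0,0,0],0.2]
    - [[-1,0,0],[0,0,0],0.2]
    - [[-1,0,0],[0,0,0],0.2]
    - [[-1,0,0],[0,0,0],0.2]
    - [[-1,0,0],[0,0,0],0.2]

```text
time_s: 9.4
ee_pos: [0.6199, -0.1666, 0.1605]
eef_rot: [3.141, -0.0, 1.862]
force: [-0.3, -0.1, 0.5]
grip_width: 0.0563
grip_force: 0.0
```

Run:
```python
from h import *
st();c=cam('scene')
save(cv2.resize(c['pixels'][150:310,190:410],(770,560)),'pics/s4.png')
W=torow(cloud(c));np.save('w4.npy',W)
def q(nm,x,y,z):
    k=(W[...,0]>x[0])&(W[...,0]<x[1])&(W[...,1]>y[0])&(W[...,1]<y[1])&(W[...,2]>z[0])&(W[...,2]<z[1]);P=W[k];print(nm,len(P),np.percentile(P,[2,50,98],axis=0).round(3).tolist() if len(P) else '')
q('book top',(-.09,.09),(-.08,-.003),(.182,.2)); q('foot',(-.08,.07),(-.24,-.15),(.012,.023)); q('bookface',(.045,.075),(-.08,-.003),(.02,.06));q('bookfaceup',(.045,.075),(-.08,-.003),(.12,.18))
```

```text
9.4 row [-0.0097 -0.269   0.1605] rpy [ 3.141 -0.     1.862] F [-0.3 -0.1  0.5] w 0.056
book top 500 [[-0.072, -0.031, 0.184], [-0.005, -0.017, 0.187], [0.052, -0.004, 0.191]]
foot 573 [[-0.057, -0.224, 0.014], [0.01, -0.197, 0.018], [0.041, -0.153, 0.022]]
bookface 103 [[0.049, -0.031, 0.021], [0.051, -0.017, 0.041], [0.056, -0.004, 0.059]]
bookfaceup 205 [[0.049, -0.031, 0.123], [0.051, -0.018, 0.151], [0.056, -0.004, 0.178]]
```

View pics/s4.png

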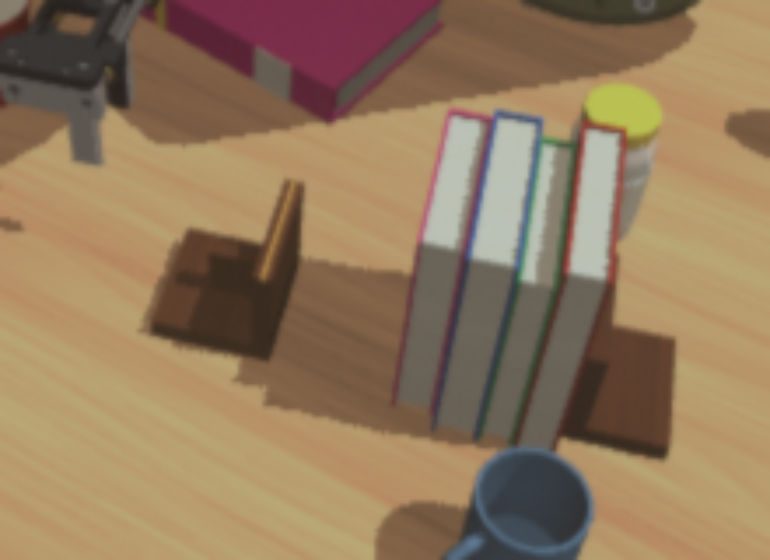

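The book stands upright and flush (y -31 to -4 mm both at its top and low on its face), and the bookend has not moved. I'll lower behind the bookend's foot.

Request:
send_rows:
  motion:
    - [[0,0.05,1],[0,0,0],0.2]
    - [[0,0,1],[0,0,0],0.2]
    - [[0,0,1],[0,0,0],0.2]
    - [[0,0,1],[0,0,0],0.2]
    - [[0,0,0.6],[0,0,0],0.2]
    - [[0,0,0.38],[0,0,0],0.2]
    - [[0,0,0],[0,0,0],0.2]

```text
time_s: 10.15
ee_pos: [0.6206, -0.1643, 0.0098]
eef_rot: [-3.14, -0.001, 1.862]
force: [-0.4, 0.3, 0.8]
grip_width: 0.0564
grip_force: 0.0
```

```bash
python3 -c "
from h import *
st()"
```

```text
10.15 row [-0.0084 -0.2671  0.0098] rpy [-3.140e+00 -1.000e-03  1.862e+00] F [-0.4  0.3  0.8] w 0.056
```

Request:
send_rows:
  motion:
    - [[0.25,0,0],[0,0,-0.05],0.2]
    - [[0.25,0,0],[0,0,0],0.2]
    - [[0.25,0,0],[0,0,0],0.2]
    - [[0.2,0,0],[0,0,0],0.2]
    - [[0.2,0,0],[0,0,0],0.2]
    - [[0.25,0,0],[0,0,0],0.2]
    - [[0.25,0,0],[0,0,0],0.2]
    - [[0.25,0,0],[0,0,0],0.2]
    - [[0.25,0,0],[0,0,0],0.2]
    - [[0.25,0,0],[0,0,0],0.2]
    - [[0.25,0,0],[0,0,0],0.2]
    - [[0.25,0,0],[0,0,0],0.2]

```text
time_s: 11.35
ee_pos: [0.5959, -0.0806, 0.0115]
eef_rot: [3.141, 0.001, 1.869]
force: [2.3, -5.6, 4.1]
grip_width: 0.0563
grip_force: 2.7
```

```bash
python3 -c "
from h import *
st()"
```

```text
11.35 row [-0.0075 -0.1798  0.0115] rpy [3.141e+00 1.000e-03 1.869e+00] F [ 2.3 -5.6  4.1] w 0.056
```

Request:
send_rows:
  motion:
    - [[0.25,0,0],[0,0,0],0.2]
    - [[0.25,0,0],[0,0,0],0.2]
    - [[0.25,0,0],[0,0,0],0.2]
    - [[0.2,0,0],[0,0,0],0.2]
    - [[0.15,0,0],[0,0,0],0.2]
    - [[0.1,0,0],[0,0,0],0.2]
    - [[0.05,0,0],[0,0,0],0.2]
    - [[0.05,0,0],[0,0,0],0.2]
    - [[0,0,0],[0,0,0],0.2]

```text
time_s: 12.25
ee_pos: [0.5845, -0.0434, 0.0114]
eef_rot: [3.141, 0.001, 1.869]
force: [1.4, -2.5, 3.2]
grip_width: 0.0564
grip_force: 2.0
```

```bash
python3 -c "
from h import *
st()"
```

```text
12.25 row [-0.0076 -0.1408  0.0114] rpy [3.141e+00 1.000e-03 1.869e+00] F [ 1.4 -2.5  3.2] w 0.056
```

Request:
send_rows:
  motion:
    - [[0.05,0,0],[0,0,0],0.2]
    - [[0.05,0,0],[0,0,0],0.2]
    - [[0.05,0,0],[0,0,0],0.2]
    - [[0,0,0],[0,0,0],0.2]

```text
time_s: 12.65
ee_pos: [0.5831, -0.0392, 0.0114]
eef_rot: [3.141, 0.001, 1.869]
force: [1.8, -4.1, 3.6]
grip_width: 0.0564
grip_force: 2.2
```

```bash
python3 -c "
from h import *
st()"
```

```text
12.65 row [-0.0076 -0.1364  0.0114] rpy [3.141e+00 1.000e-03 1.869e+00] F [ 1.8 -4.1  3.6] w 0.056
```

Request:
send_rows:
  motion:
    - [[0.05,0,0],[0,0,0],0.2]
    - [[0.05,0,0],[0,0,0],0.2]
    - [[0,0,0],[0,0,0],0.2]

```text
time_s: 12.95
ee_pos: [0.5826, -0.0374, 0.0115]
eef_rot: [3.141, 0.002, 1.869]
force: [4.0, -12.5, 2.7]
grip_width: 0.0566
grip_force: 6.3
```

```bash
python3 -c "
from h import *
st()"
```

```text
12.95 row [-0.0076 -0.1345  0.0115] rpy [3.141e+00 2.000e-03 1.869e+00] F [  4.  -12.5   2.7] w 0.057
```

The force rose sharply at the expected spot, so it is snug. One small nudge, then I withdraw.

Request:
send_rows:
  motion:
    - [[0.03,0,0],[0,0,0],0.2]
    - [[0,0,0],[0,0,0],0.2]
    - [[-0.1,0,0],[0,0,0],0.2]
    - [[-0.2,0,0],[0,0,0],0.2]
    - [[-0.6,0,0],[0,0,0],0.2]
    - [[-1,0,0],[0,0,0],0.2]
    - [[-1,0,-0.3],[0,0,0],0.2]
    - [[-0.5,0,-1],[0,0,0],0.2]
    - [[0,0,-1],[0,0,0],0.2]
    - [[0,0,-1],[0,0,0],0.2]
    - [[0,0,-1],[0,0,0],0.2]
    - [[0,0,0],[0,0,0],0.2]

```text
time_s: 14.15
ee_pos: [0.6133, -0.1343, 0.1443]
eef_rot: [3.136, 0.003, 1.868]
force: [-1.1, 0.0, -0.2]
grip_width: 0.0562
grip_force: 0.0
```

Run:
```python
from h import *
st();c=cam('scene')
save(cv2.resize(c['pixels'][130:330,150:410],(780,600)),'pics/s5.png')
W=torow(cloud(c))
def q(nm,x,y,z):
    k=(W[...,0]>x[0])&(W[...,0]<x[1])&(W[...,1]>y[0])&(W[...,1]<y[1])&(W[...,2]>z[0])&(W[...,2]<z[1]);P=W[k];print(nm,len(P),np.percentile(P,[2,50,98],axis=0).round(3).tolist() if len(P) else '')
q('book top',(-.09,.09),(-.08,-.003),(.182,.2)); q('foot',(-.08,.07),(-.16,-.05),(.012,.023)); q('board top',(-.08,.08),(-.07,-.02),(.095,.103));q('bookface',(.045,.075),(-.08,-.003),(.02,.06));q('bookfaceup',(.045,.075),(-.08,-.003),(.12,.18))
```

```text
14.15 row [-0.0066 -0.2362  0.1443] rpy [3.136e+00 3.000e-03 1.868e+00] F [-1.1  0.  -0.2] w 0.056
book top 493 [[-0.072, -0.031, 0.184], [-0.005, -0.017, 0.187], [0.052, -0.004, 0.191]]
foot 639 [[-0.057, -0.126, 0.014], [0.009, -0.098, 0.018], [0.042, -0.052, 0.022]]
board top 161 [[-0.058, -0.046, 0.096], [0.004, -0.04, 0.1], [0.054, -0.025, 0.102]]
bookface 105 [[0.049, -0.031, 0.021], [0.051, -0.017, 0.039], [0.055, -0.004, 0.059]]
bookfaceup 201 [[0.05, -0.031, 0.121], [0.052, -0.017, 0.151], [0.057, -0.004, 0.178]]
```

View pics/s5.png

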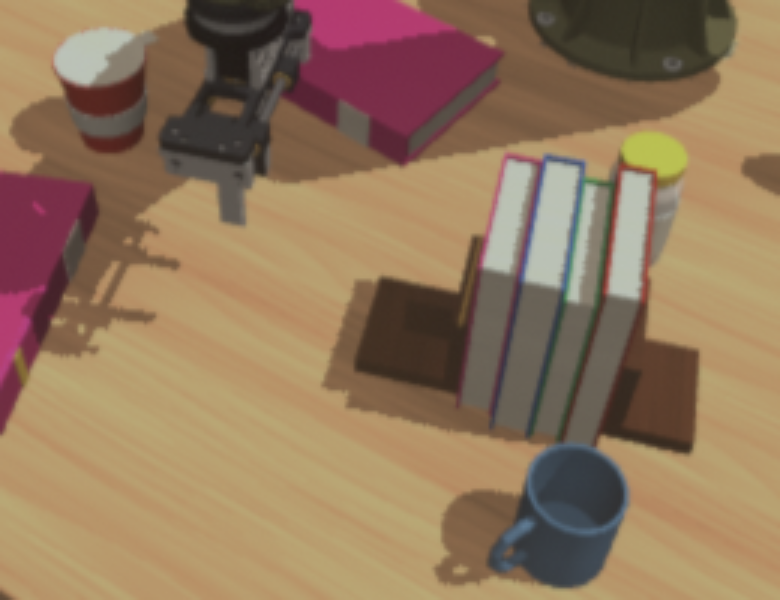

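The book stands closed up between the row and the bookend (bookend at about (465,280), book at (495,290)). The cup, mug and canister are where they were, and the gripper is clear.

```bash
python3 -c "
from station import *
print(hand_in())"
```

```text
the job is handed in; nothing more can be done
None
```

The pink book stands upright and flush against the row, the bookend was then pushed snug against it, and the cup, mug and canister were left alone; I handed the job in at about 14 s, with no verdict shown.

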